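Tick off the roasted samples along the tally strip

TASK

Tick off the day's five roasts on the wooden tally strip: with your fingertips, follow its curved row of keys in one pass from the palest to the darkest and press each one down in that order until it is nearly level with the wood. Press lightly, and from the first key to the last keep the fingertips low along the row, within about 3 cm of the key tops. Do not lift the strip or push it out of place, and leave the white bowl, the marker and the colour disc beside it undisturbed.

Things in the scene. Friction and masses are not known exactly. Their poses are not given: they have to be found in the camera images.
- tally_strip: Loose light-wood tally strip, 90 mm (its x) by 250 mm (its y) by 22 mm high, 0.7 to 1.2 kg, on rubber feet on the counter. Origin: centre of its underside; z up. Five round keys stand in a gently curved row on its top: in the strip's frame their centres are, palest to darkest, at (x, y) = (-10, 90), (6, 45), (12, 0), (6, -45), (-10, -90) mm. At yaw 0 the palest key is at the robot's left.
- key1_top (a point): Centre of the top of key 1 of 5 (palest, cream): an upright plunger 19 mm across with a slightly domed top that stands 10 to 12 mm above the strip at the start (34 mm above the counter when fully up). It moves with the key.
- key2_top (a point): Centre of the top of key 2 of 5 (tan): an upright plunger 19 mm across with a slightly domed top that stands 10 to 12 mm above the strip at the start (34 mm above the counter when fully up). It moves with the key.
- key3_top (a point): Centre of the top of key 3 of 5 (mid brown): an upright plunger 19 mm across with a slightly domed top that stands 10 to 12 mm above the strip at the start (34 mm above the counter when fully up). It moves with the key.
- key4_top (a point): Centre of the top of key 4 of 5 (dark brown): an upright plunger 19 mm across with a slightly domed top that stands 10 to 12 mm above the strip at the start (34 mm above the counter when fully up). It moves with the key.
- key5_top (a point): Centre of the top of key 5 of 5 (darkest, nearly black): an upright plunger 19 mm across with a slightly domed top that stands 10 to 12 mm above the strip at the start (34 mm above the counter when fully up). It moves with the key.
- key1 (a joint): How far key 1 (palest, cream) is pressed, in m: 0 fully up, 0.010 at its hard stop, where it stands 2 mm proud of the strip. It slides straight down against about 2.5 N of friction, has no spring and stays where it is left.
- key2 (a joint): How far key 2 (tan) is pressed, in m: 0 fully up, 0.010 at its hard stop, where it stands 2 mm proud of the strip. It slides straight down against about 2.5 N of friction, has no spring and stays where it is left.
- key3 (a joint): How far key 3 (mid brown) is pressed, in m: 0 fully up, 0.010 at its hard stop, where it stands 2 mm proud of the strip. It slides straight down against about 2.5 N of friction, has no spring and stays where it is left.
- key4 (a joint): How far key 4 (dark brown) is pressed, in m: 0 fully up, 0.010 at its hard stop, where it stands 2 mm proud of the strip. It slides straight down against about 2.5 N of friction, has no spring and stays where it is left.
- key5 (a joint): How far key 5 (darkest, nearly black) is pressed, in m: 0 fully up, 0.010 at its hard stop, where it stands 2 mm proud of the strip. It slides straight down against about 2.5 N of friction, has no spring and stays where it is left.
- bowl: Empty white tasting bowl, 92 mm wide, 62 mm high, upright on the counter about 200 mm from the strip's centre, beyond its palest end. Origin: centre of its underside. Bystander.
- marker: Green and white marker pen, 135 mm long (its y), 17 mm thick, lying about 95 mm beyond the strip's centre line, on the far side. Origin: centre of its underside. Bystander.
- colour_disc: Dark brown roast colour disc, 39 mm across, 10 mm high, lying flat about 85 mm from the strip's centre line, on the robot's side. Origin: centre of its underside. Bystander.

How it is judged (in metres and radians):
On the way, in this order (a step that is already met when the one before it is completed fails the run):
1. key 1 (palest, cream) is pressed down at least 6 mm (value of joint key1 above 0.006 m), for 0.05 s.
2. key 2 (tan) is pressed down at least 6 mm (value of joint key2 above 0.006 m), for 0.05 s.
3. key 3 (mid brown) is pressed down at least 6 mm (value of joint key3 above 0.006 m), for 0.05 s.
4. key 4 (dark brown) is pressed down at least 6 mm (value of joint key4 above 0.006 m), for 0.05 s.
5. key 5 (darkest, nearly black) is pressed down at least 6 mm (value of joint key5 above 0.006 m), for 0.05 s.
At the end, for the whole second after the job is handed in: All five keys are down by at least 6 mm of their 10 mm; the strip rests on the counter within 15 mm of where it stood; the white bowl, the marker and the colour disc are within 15 mm of where they were (value of joint each of key1, key2, key3, key4, key5 above 0.006 m and height (world z) of tally_strip below 0.004 m and distance of each of tally_strip, bowl, marker, colour_disc from where it was at the start of the episode below 0.015 m and linear speed of tally_strip below 0.01 m/s); the robot touches nothing.
It fails at once if the white bowl, the marker or the colour disc is moved by more than 15 mm (distance of any of bowl, marker, colour_disc from where it was at the start of the episode above 0.015 m).
It fails at once if the tally strip is lifted by more than 8 mm (height (world z) of tally_strip above 0.008 m).
It fails at once if the tally strip is shoved by more than 15 mm (distance of tally_strip from where it was at the start of the episode above 0.015 m).
It fails at once if the robot presses on the strip or its keys with more than 30 N (contact force between the arm and tally_strip above 30 N).
It fails at once if between the first key going down and the last, the fingertips leave the row (more than about 45 mm above the key tops or more than 80 mm to the side of the strip's centre line) (value of joint key1 above 0.006 m and value of joint key5 below 0.006 m and (z of the grasp point in the frame of tally_strip above 0.1 m or x of the grasp point in the frame of tally_strip above 0.08 m or x of the grasp point in the frame of tally_strip below -0.08 m)).
It also fails if it takes over 40 s, if anything falls off the work surface, if the arm or the gripper's body presses on something with over 40 N, if the wrist force passes 120 N, or if a joint passes its speed limit or range.

ROBOT

A 7-joint arm with a two-finger parallel gripper is mounted at the origin on a cart in front of the work surface, level with it; the furniture and walls round the work are solid. World frame = base frame: x ahead of the robot, y to its left, z up, the work surface at z = 0. Lengths are in m, angles in degrees, forces in N, time in s.
With the tool pointing down it reaches from about 0.425 to 0.825 m from the base axis. Payload 3.6 kg.
Tool frame: the origin (TCP) lies between the finger pads; the fingertips stand 17 mm ahead of it and the grasp point (between the pads) lies 2 mm behind it; z points along the fingers, y is the direction in which the jaws open and shut (so a half turn about z gives the same grasp; the last joint's range is limited). The gripper opens to 85 mm and grips with 20 to 120 N. Pads are 22 mm wide; open, the fingers measure 114 mm over their backs; the gripper's body (76 mm by 85 mm) begins 54 mm behind the grasp point. The pads swing forward as they close: fully open they stand 13 mm farther back than shut.
Start: joints at [-73.31, 35.231, -0.722, 81.555, 0.464, 63.22, -2.315], TCP at [0.203, 0.617, 0.248] pointing down, gripper open.
Joint ranges: [-178.69, 178.69], [-17.37, 117.87], [-77.05, 75.6], [15.02, 138.74], [-78.02, 258.01], [0.78, 113.62], [-162.83, 162.83]. Speed limits (degrees/s): [159.86, 159.86, 180, 180, 180, 180, 180].

INTERFACE

Orientations are given as a 3x3 rotation matrix whose columns are the frame's x, y, z axes.
In Python, from workcell import bot gives the robot as it stands. Calls block until the motion is done:
- bot.goto(position, orientation): joint-space move of the TCP to a pose.
- bot.line_to(position, rate=0.15, frame=None): straight line of the TCP; frame=None keeps the orientation; rate is the mean speed in m/s.
- bot.move_joints(angles): joint-space move.
- bot.gripper_open() and bot.close(grasp_force=None): open the fingers fully, or close them until they stop; grasp_force is the grip in N (None keeps the last).
- bot.hold(seconds).
- bot.solve_ik(position, orientation): joint angles nearest the present ones, or None.
- bot.read_camera(name): name is "scene" or "top" or "wrist"; returns (picture, depth): 400x640x3 uint8, red, green, blue; 400x640 float32, m along the optical axis (not along the pixel's ray), 0 where there is no reading.
- bot.camera_model(name): a dict with "fx", "fy", "cx", "cy" (pixels), "k1" (the pictures are not rectified: a ray, as slopes to the right and down, at radius r is drawn at 1 + k1 r^2 times it, then the intrinsics apply), "rvec" (rotation vector, rad) and "tvec" (3), from world to camera coordinates, as OpenCV has them. Camera axes: x right, y down, z forward; pixel columns grow to the right and rows downward; lengths in m; the calibration is good to about 2 mm. A picture is of the moment at which its call begins: read the wrist's pose just before it. camera_model takes no time and is no camera call; for the wrist camera it gives the pose at the moment of the call.
A pose or a line that the arm cannot do raises bot.IKError and nothing moves.
- bot.hand_in(): hands the job in, once; it reports no verdict.
Trained networks look in the newest picture that a camera, given by its name, has taken for a name from the list of things; names that differ only in an ending like _2 or _b are one class to them, and where a whole thing is asked for, a point or a joint stands for the part that bears it (a point fixed in the world has none). Each returns a list of dicts, best first, with "confidence" (0 to 1); they miss things now and then, are a little off and sometimes report something else, mostly with a low value. They report only what shows in the picture. A call takes as long as a camera call.
- bot.recognise(camera, target): "rect" ([left, top, right, bottom] in pixels, round what is visible of it).
- bot.silhouettes(camera, target): "pixels" (400x640 bool, what is visible of it) and "rect" ([left, top, right, bottom] in pixels, round what is visible of it).
- bot.landmark_of(camera, target): "xy" ([column, row] in pixels: a listed point, or the origin of a listed thing).
Readings, each from a call of its own:
- bot.get_t(): time.
- bot.get_joints(): joint angles.
- bot.get_joint_vel(): joint speeds.
- bot.get_joint_efforts(): joint torques, N m.
- bot.get_eef_pos(): TCP position.
- bot.get_orientation(): TCP orientation.
- bot.get_ft_force(): force on the tool from outside, world axes, zero at the start.
- bot.get_torque(): the same for the moment, N m.
- bot.get_finger_gap(): finger opening in m.
Only numpy, scipy, OpenCV 4.12 (cv2) and the standard library are available. Lean on these libraries where they do the work, as an engineer would, in place of code of your own. Each camera call takes 0.05 s, during which the arm holds its last target.

## Working session

There is one attempt and no reset: what is moved stays moved. The work goes in short steps, each a Python script; the robot and the scene stay as the last script left them, time stands still between calls to the robot, and variables do not carry over. Pictures are saved under pics/ and viewed, and the job is handed in when it is done.

```bash
ls; mkdir -p pics; python3 - <<'E'
from workcell import bot
import cv2,numpy as np
print(bot.get_t())
for c in ["top","scene"]:
    p,d=bot.read_camera(c); cv2.imwrite(f"pics/{c}1.png",p[:,:,::-1])
    np.savez(f"{c}1.npz",p=p,d=d)
    for n in ["key1_top","key2_top","key3_top","key4_top","key5_top","tally_strip","bowl","marker","colour_disc"]:
        r=bot.landmark_of(c,n); print(c,n,[(np.round(x["xy"],1).tolist(),round(x["confidence"],2)) for x in r[:2]])
    print(bot.camera_model(c))
print(bot.get_t(),bot.get_finger_gap(),bot.get_orientation())
E
```

```text
pics
0.0
top key1_top []
top key2_top [([356.6, 206.5], 0.45)]
top key3_top [([376.3, 206.0], 0.7), ([378.9, 201.0], 0.44)]
top key4_top [([403.7, 192.7], 0.53)]
top key5_top [([425.0, 197.7], 0.42)]
top tally_strip [([379.6, 205.9], 0.69)]
top bowl [([276.7, 243.2], 0.96)]
top marker [([354.5, 160.8], 0.73)]
top colour_disc [([422.2, 237.7], 0.53)]
{'fx': 443.5793352213083, 'fy': 443.5793352213083, 'cx': 319.1867319997433, 'cy': 203.91169749942352, 'k1': -0.04903434572422133, 'rvec': array([ 2.16439833, -2.17711446,  0.14970082]), 'tvec': array([0.12170546, 0.4916127 , 0.83666534])}
scene key1_top [([318.3, 214.6], 0.47)]
scene key2_top [([345.4, 219.7], 0.45)]
scene key3_top []
scene key4_top [([393.3, 232.4], 0.38)]
scene key5_top [([412.6, 241.1], 0.52)]
scene tally_strip [([367.6, 232.4], 0.66), ([392.4, 232.1], 0.43)]
scene bowl [([264.1, 217.9], 0.83)]
scene marker [([367.3, 193.0], 0.67)]
scene colour_disc [([415.4, 242.6], 0.25), ([344.9, 217.6], 0.15)]
{'fx': 425.0032745339251, 'fy': 425.0032745339251, 'cx': 323.1461025747864, 'cy': 195.39271015216315, 'k1': 0.017703449513733642, 'rvec': array([ 2.17675079, -1.21330733,  0.41689936]), 'tvec': array([-0.17537405,  0.39918182,  0.58258961])}
1.0 0.08537659094978324 [[-9.49931713e-01  3.12457578e-01 -4.88243260e-05]
 [ 3.12457577e-01  9.49931714e-01  2.70386850e-05]
 [ 5.48282178e-05  1.04293738e-05 -9.99999998e-01]]
```

```bash
python3 - <<'E'
import cv2
for c in ["top","scene"]:
    p=cv2.imread(f"pics/{c}1.png"); cv2.imwrite(f"pics/{c}1c.png",cv2.resize(p[130:280,230:490],None,fx=3,fy=3,interpolation=cv2.INTER_CUBIC))
E
```

```text
(no output)
```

View pics/top1.png

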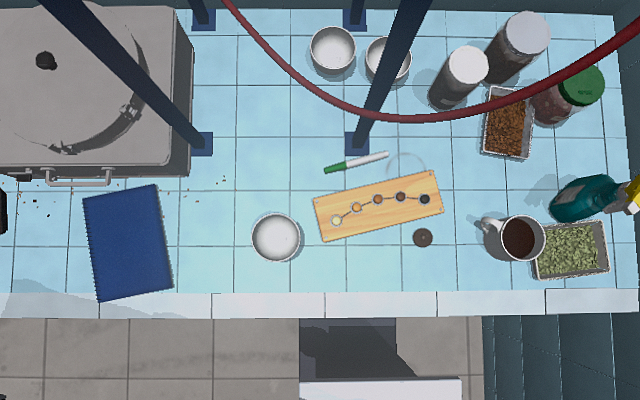

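View pics/scene1.png

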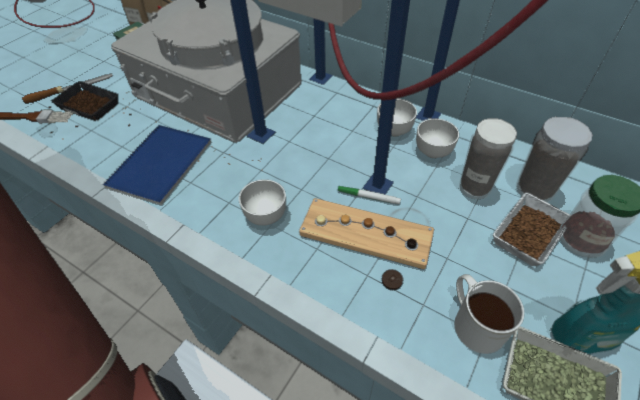

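```bash
sleep 1
```

```text
(no output)
```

View pics/top1c.png

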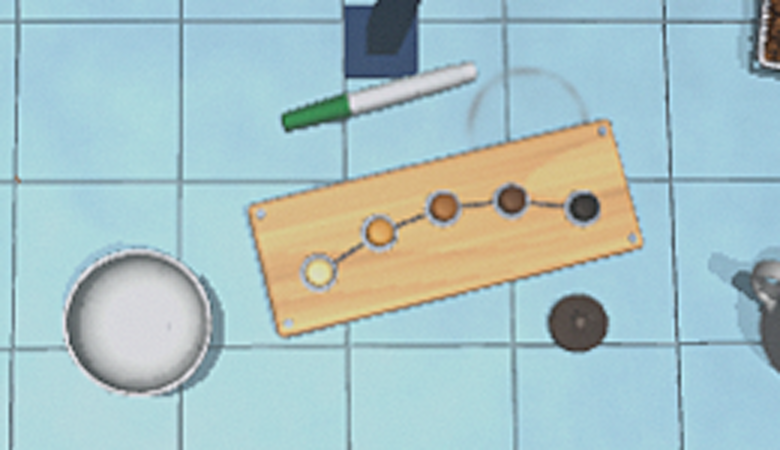

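```bash
cat > h.py <<'E'
import numpy as np,cv2
K5=np.array([[-10,90],[6,45],[12,0],[6,-45],[-10,-90]])/1000.
def ray(m,uv):
    a=np.array([(uv[0]-m['cx'])/m['fx'],(uv[1]-m['cy'])/m['fy']]); b=a.copy()
    for _ in range(20): b=a/(1+m['k1']*(b@b))
    R=cv2.Rodrigues(np.array(m['rvec']))[0]; t=np.array(m['tvec'])
    return -R.T@t, R.T@np.array([b[0],b[1],1])
def plane(m,uv,z):
    o,d=ray(m,uv); return o+d*(z-o[2])/d[2]
def depthpt(m,uv,D):
    o,d=ray(m,uv); return o+d*D
def proj(m,P):
    R=cv2.Rodrigues(np.array(m['rvec']))[0]; c=R@np.array(P)+np.array(m['tvec']); s=c[:2]/c[2]; s=s*(1+m['k1']*(s@s))
    return s[0]*m['fx']+m['cx'],s[1]*m['fy']+m['cy']
def fit(P):
    A=K5-K5.mean(0);B=P-P.mean(0)
    th=np.arctan2((A[:,0]*B[:,1]-A[:,1]*B[:,0]).sum(),(A*B).sum())
    R=np.array([[np.cos(th),-np.sin(th)],[np.sin(th),np.cos(th)]])
    t=P.mean(0)-R@K5.mean(0); return th,t,P-(K5@R.T+t),R
E
python3 - <<'E'
from workcell import bot
from h import *
for c,px in (("top",[(336,220.3),(356.7,207.3),(378,199),(400.7,196.7),(424.3,199)]),("scene",[(321,219.5),(345.4,219.7),(368.5,223),(390,231),(412,243.5)])):
    m=bot.camera_model(c); d=np.load(c+"1.npz")["d"]
    P=np.array([plane(m,u,.034) for u in px]); print(c,P.round(4).tolist())
    print([depthpt(m,u,d[int(round(u[1])),int(round(u[0]))]).round(3).tolist() for u in px])
    th,t,r,R=fit(P[:,:2]); print(np.degrees(th),t,(r*1000).round(1).tolist())
m=bot.camera_model("top"); print("bowl",plane(m,(276.5,238),.06),"disc",plane(m,(422.5,237.5),.01))
print("campos",ray(m,(320,200))[0])
d=np.load("top1.npz")["d"]
for u in [(430,2),(410,40),(385,90),(375,110),(330,110),(100,60),(140,60)]: print(u,depthpt(m,u,d[u[1],u[0]]).round(3), d[u[1],u[0]])
# extra objects in scene cloud above z .1
E
python3 - <<'E'
import cv2
p=cv2.imread("pics/scene1.png"); cv2.imwrite("pics/scene1d.png",cv2.resize(p[160:300,230:460],None,fx=3.4,fy=3.4,interpolation=cv2.INTER_CUBIC))
E
```

```text
top [[0.4596, 0.0868, 0.034], [0.4846, 0.0464, 0.034], [0.5006, 0.0046, 0.034], [0.505, -0.04, 0.034], [0.5003, -0.0862, 0.034]]
[[0.46, 0.087, 0.033], [0.485, 0.046, 0.032], [0.501, 0.004, 0.03], [0.505, -0.04, 0.033], [0.501, -0.087, 0.031]]
13.195569635524025 [0.48923907 0.00212288] [[0.7, -0.7], [-0.2, -0.9], [-0.3, -0.3], [-0.4, 0.4], [0.2, 1.5]]
scene [[0.4537, 0.0819, 0.034], [0.478, 0.0411, 0.034], [0.4943, -0.001, 0.034], [0.4989, -0.0446, 0.034], [0.4947, -0.0919, 0.034]]
[[0.453, 0.081, 0.035], [0.478, 0.041, 0.034], [0.495, -0.0, 0.032], [0.499, -0.045, 0.034], [0.495, -0.092, 0.034]]
13.338702086104052 [ 0.48314445 -0.00307251] [[1.1, -0.3], [-0.6, -1.0], [-0.5, -0.6], [-0.4, 0.9], [0.5, 1.1]]
bowl [0.42518618 0.19918628 0.06      ] disc [ 0.42626546 -0.08628211  0.01      ]
campos [0.3914962  0.13702301 0.88569723]
(430, 2) [0.609 0.032 0.531] 0.3801805
(410, 40) [0.61  0.034 0.461] 0.4490705
(385, 90) [0.609 0.037 0.323] 0.58625287
(375, 110) [0.609 0.038 0.242] 0.66680217
(330, 110) [ 0.692  0.094 -0.002] 0.917007
(100, 60) [0.691 0.458 0.242] 0.66771954
(140, 60) [0.709 0.412 0.2  ] 0.7117325
```

View pics/scene1c.png

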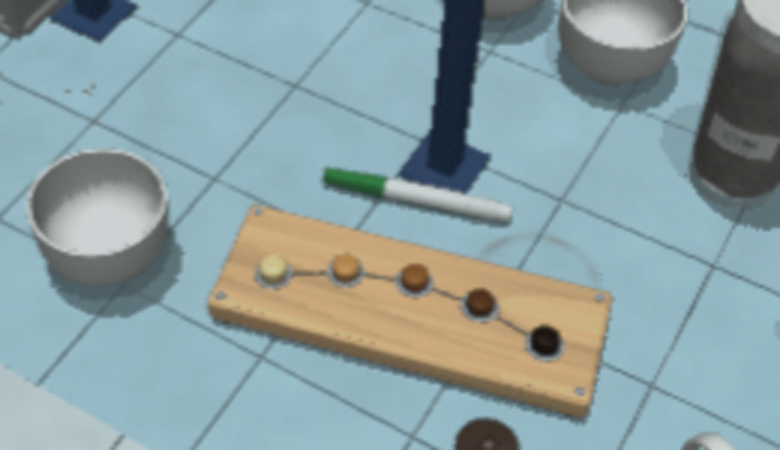

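```bash
python3 - <<'E'
from workcell import bot
from h import *
for c in ("top","scene"):
    m=bot.camera_model(c); d=np.load(c+"1.npz")["d"]
    P=[]
    for v in range(0,400,3):
        for u in range(0,640,3):
            if d[v,u]>0.1: 
                p=depthpt(m,(u,v),d[v,u])
                if p[2]>.08: P.append(p)
    P=np.array(P); print(c,len(P))
    s=P[(P[:,0]<.62)&(P[:,1]<.5)&(P[:,1]>-.3)&(P[:,0]>.25)]
    if len(s):
        print(s.min(0).round(3),s.max(0).round(3))
        for lo,hi in ((.08,.2),(.2,.35),(.35,.5),(.5,.7),(.7,1.2)):
            q=s[(s[:,2]>lo)&(s[:,2]<hi)]; 
            if len(q): print(lo,hi,len(q),q.min(0).round(3),q.max(0).round(3))
a=np.radians
q=np.array(bot.get_joints()); print(q, bot.get_ft_force())
for b in (-72,0):
    pass
# candidates
Rs=np.array(bot.get_orientation())
for yaw in (13,103,-77,-167):
    c,s=np.cos(a(yaw)),np.sin(a(yaw)); R=np.array([[c,s,0],[s,-c,0],[0,0,-1.]])
    for p in ([.455,.085,.15],[.486,0,.06],[.5,-.09,.06]): 
        r=bot.solve_ik(p,R); print(yaw,p,None if r is None else np.round(r,1).tolist())
print(bot.solve_ik([.145,.447,.25],Rs))
E
```

```text
top 5495
[ 0.379 -0.293  0.08 ] [0.62  0.5   0.536]
0.08 0.2 595 [ 0.379 -0.293  0.08 ] [0.619 0.5   0.2  ]
0.2 0.35 446 [ 0.566 -0.061  0.201] [0.62  0.5   0.349]
0.35 0.5 575 [ 0.565 -0.163  0.352] [0.62  0.371 0.5  ]
0.5 0.7 180 [ 0.59  -0.171  0.5  ] [0.62  0.372 0.536]
scene 9124
[ 0.376 -0.295  0.08 ] [0.62  0.5   0.466]
0.08 0.2 593 [ 0.376 -0.295  0.08 ] [0.62 0.5  0.2 ]
0.2 0.35 399 [ 0.562 -0.069  0.2  ] [0.62  0.5   0.349]
0.35 0.5 209 [ 0.562 -0.15   0.351] [0.617 0.05  0.466]
[-73.30876254  35.23103624  -0.7231153   81.55277812   0.46377186
  63.21837823  -2.31580521] [-0.18499519  0.623934    0.93326583]
13 [0.455, 0.085, 0.15] [-36.9, 30.8, 34.7, 118.9, -28.0, 38.3, -60.6]
13 [0.486, 0, 0.06] [-18.9, 40.2, 24.8, 119.2, -35.5, 27.8, -44.2]
13 [0.5, -0.09, 0.06] [-6.0, 40.6, 21.0, 115.7, -29.1, 28.7, -40.7]
103 [0.455, 0.085, 0.15] [-24.5, 27.9, 15.9, 118.6, -12.9, 35.2, 13.3]
103 [0.486, 0, 0.06] [-8.5, 38.1, 8.8, 118.9, -13.5, 23.9, 23.8]
103 [0.5, -0.09, 0.06] [2.4, 39.2, 8.1, 115.5, -11.7, 26.1, 32.2]
-77 [0.455, 0.085, 0.15] [6.4, 29.5, -28.3, 117.7, 22.3, 38.0, 156.5]
-77 [0.486, 0, 0.06] [15.2, 40.3, -26.9, 118.2, 36.3, 29.7, 154.6]
-77 [0.5, -0.09, 0.06] [-28.5, 57.6, 64.7, 116.4, -67.2, 55.9, -93.7]
-167 [0.455, 0.085, 0.15] [-10.0, 27.2, -4.6, 118.2, 3.7, 34.8, 85.8]
-167 [0.486, 0, 0.06] [2.5, 38.0, -7.5, 118.6, 11.3, 24.1, 89.2]
-167 [0.5, -0.09, 0.06] [12.2, 39.0, -6.7, 115.1, 9.5, 26.4, 101.4]
[-73.72985483  19.28410938  -1.29018896 110.05480059   0.54683104
  50.66612788  -3.50167822]
```

```bash
python3 - <<'E'
from workcell import bot
from h import *
for c in ("top","scene"):
    m=bot.camera_model(c); z=np.load(c+"1.npz"); d=z["d"]; p=z["p"].astype(int)
    M=(p[:,:,0]>90)&(p[:,:,1]<60)&(p[:,:,2]<70); 
    if c=="scene": M[:, :300]=False
    vs,us=np.where(M)
    Q=np.array([depthpt(m,(u,v),d[v,u]) for u,v in zip(us,vs)])
    o=np.argsort(Q[:,1]); Q=Q[o]
    for b in np.arange(-.4,.5,.05):
        s=Q[(Q[:,1]>=b)&(Q[:,1]<b+.05)]
        if len(s)>3: print(c,round(b,2),len(s),"min",s.min(0).round(3),"med",np.median(s,0).round(3),"max",s.max(0).round(3))
# blue posts
m=bot.camera_model("scene"); z=np.load("scene1.npz"); d=z["d"]
for u in [(395,60),(390,130),(385,170),(240,50),(255,110),(300,10),(350,10)]: print(u,depthpt(m,u,d[u[1],u[0]]).round(3))
E
```

```text
top -0.3 15 min [ 0.613 -0.298  0.009] med [ 0.662 -0.285  0.013] max [ 0.688 -0.26   0.022]
top -0.2 15 min [ 0.587 -0.165  0.488] med [ 0.59  -0.153  0.491] max [ 0.597 -0.15   0.518]
top -0.15 97 min [ 0.57  -0.15   0.407] med [ 0.574 -0.114  0.426] max [ 0.588 -0.1    0.489]
top -0.1 229 min [ 0.565 -0.1    0.341] med [ 0.571 -0.078  0.378] max [ 0.576 -0.05   0.409]
top -0.05 217 min [ 0.568 -0.05   0.292] med [ 0.574 -0.031  0.324] max [ 0.583 -0.     0.345]
top -0.0 81 min [0.577 0.    0.251] med [0.588 0.022 0.274] max [0.601 0.047 0.294]
top 0.05 30 min [0.604 0.06  0.222] med [0.619 0.077 0.232] max [0.634 0.096 0.244]
top 0.1 29 min [0.391 0.103 0.201] med [0.652 0.126 0.212] max [0.678 0.147 0.886]
top 0.15 23 min [0.667 0.15  0.193] med [0.691 0.165 0.199] max [0.731 0.2   0.204]
top 0.2 62 min [0.732 0.202 0.19 ] med [0.767 0.235 0.194] max [0.787 0.249 0.199]
top 0.25 108 min [0.777 0.25  0.191] med [0.803 0.266 0.195] max [0.818 0.281 0.199]
scene -0.2 4 min [ 0.043 -0.195  0.7  ] med [ 0.043 -0.195  0.7  ] max [ 0.043 -0.195  0.7  ]
scene 0.05 14 min [0.605 0.061 0.222] med [0.621 0.087 0.228] max [0.63  0.099 0.243]
scene 0.1 45 min [0.63  0.101 0.203] med [0.654 0.129 0.209] max [0.674 0.15  0.221]
scene 0.15 63 min [0.669 0.15  0.194] med [0.699 0.177 0.198] max [0.728 0.2   0.205]
scene 0.2 73 min [0.72  0.2   0.191] med [0.753 0.225 0.194] max [0.787 0.25  0.197]
scene 0.25 67 min [0.781 0.25  0.192] med [0.807 0.27  0.196] max [0.838 0.296 0.201]
(395, 60) [0.607 0.032 0.316]
(390, 130) [0.618 0.029 0.163]
(385, 170) [0.621 0.029 0.051]
(240, 50) [0.607 0.367 0.231]
(255, 110) [0.606 0.355 0.085]
(300, 10) [0.818 0.364 0.222]
(350, 10) [0.856 0.254 0.233]
```

```bash
cat >> h.py <<'E'
def ori(yaw,tilt):
    a=np.radians(yaw); c,s=np.cos(a),np.sin(a); R=np.array([[c,s,0],[s,-c,0],[0,0,-1.]])
    # lean the wrist toward robot: tool z gains +x(strip) component
    k=np.radians(13.2); ax=np.array([-np.sin(k),np.cos(k),0])  # strip y axis
    return cv2.Rodrigues(-ax*np.radians(tilt))[0]@R
E
python3 - <<'E'
from workcell import bot
from h import *
m=bot.camera_model("wrist"); o,d=ray(m,(m['cx'],m['cy']))
R=np.array(bot.get_orientation()); p=np.array(bot.get_eef_pos())
print("cam in tool",R.T@(o-p),R.T@d)
for yaw in (-167,103,13):
  for t in (8,12):
    print(yaw,t,ori(yaw,t)[:,2].round(3))
    for q in ([.42,.03,.2],[.455,.085,.07],[.455,.085,.04],[.492,0,.042],[.498,-.09,.042]):
        r=bot.solve_ik(q,ori(yaw,t)); print(q,None if r is None else np.round(r,1).tolist())
E
```

```text
cam in tool [ 8.26504102e-02  5.63215604e-05 -1.25096975e-01] [-3.22682471e-01 -9.76143905e-05  9.46507271e-01]
-167 8 [ 0.135  0.032 -0.99 ]
[0.42, 0.03, 0.2] [-10.7, 16.5, 5.4, 126.5, -5.3, 29.2, 101.9]
[0.455, 0.085, 0.07] [-9.6, 34.2, -5.3, 128.0, 17.5, 10.3, 72.2]
[0.455, 0.085, 0.04] [-11.3, 38.0, -2.9, 129.0, 20.0, 5.3, 69.8]
[0.492, 0, 0.042] [4.1, 39.0, -8.4, 124.2, 22.2, 9.9, 79.3]
[0.498, -0.09, 0.042] [18.3, 40.0, -13.0, 121.6, 24.7, 12.9, 88.0]
-167 12 [ 0.202  0.047 -0.978]
[0.42, 0.03, 0.2] [-12.4, 15.4, 8.0, 129.4, -9.6, 23.7, 106.5]
[0.455, 0.085, 0.07] [-11.7, 33.9, -2.3, 131.2, 24.4, 3.2, 65.3]
[0.455, 0.085, 0.04] [15.7, 45.3, -44.1, 131.3, 91.9, 30.1, -0.9]
[0.492, 0, 0.042] [3.0, 38.6, -5.9, 127.3, 27.0, 2.7, 74.8]
[0.498, -0.09, 0.042] [18.5, 39.6, -11.7, 124.4, 26.6, 6.1, 86.9]
103 8 [ 0.135  0.032 -0.99 ]
[0.42, 0.03, 0.2] [-26.2, 17.7, 25.6, 126.9, -18.2, 30.3, 26.1]
[0.455, 0.085, 0.07] [-15.0, 34.2, 2.5, 128.2, -8.5, 9.7, 8.2]
[0.455, 0.085, 0.04] [-13.9, 38.0, 0.9, 129.1, -6.8, 4.9, 6.5]
[0.492, 0, 0.042] [-0.5, 38.8, -1.7, 124.3, -3.4, 9.1, 14.7]
[0.498,
[... 417 characters left out ...]
  0.032 -0.99 ]
[0.42, 0.03, 0.2] [-39.6, 20.9, 44.5, 127.3, -31.1, 33.5, -49.5]
[0.455, 0.085, 0.07] [-21.4, 34.7, 11.7, 128.4, -36.1, 11.6, -54.1]
[0.455, 0.085, 0.04] [-17.2, 38.2, 5.7, 129.1, -36.7, 5.9, -53.6]
[0.492, 0, 0.042] [-6.8, 39.1, 7.6, 124.5, -36.5, 10.9, -42.6]
[0.498, -0.09, 0.042] [9.3, 39.4, 0.3, 121.8, -16.1, 11.8, -51.8]
13 12 [ 0.202  0.047 -0.978]
[0.42, 0.03, 0.2] [-40.7, 19.8, 46.0, 130.1, -37.7, 29.1, -42.7]
[0.455, 0.085, 0.07] [-15.5, 33.9, 3.1, 131.3, -32.1, 3.3, -58.2]
[0.455, 0.085, 0.04] [-12.7, 38.0, -0.8, 132.2, 167.2, 2.2, 102.6]
[0.492, 0, 0.042] [-0.1, 38.6, -1.5, 127.3, -33.9, 2.8, -44.4]
[0.498, -0.09, 0.042] [14.4, 39.2, -5.7, 124.5, -12.1, 5.5, -54.8]
```

```bash
python3 - <<'E'
from workcell import bot
from h import *
bot.line_to([.145,.447,.25]) ; print(bot.get_t())
bot.goto([.43,.03,.22],ori(-167,5)); print(bot.get_t())
bot.close(20); print(bot.get_t(),bot.get_finger_gap(),bot.get_ft_force(),np.round(bot.get_joints(),1))
m=bot.camera_model("wrist"); p,d=bot.read_camera("wrist"); np.savez("w1.npz",p=p,d=d); import pickle; pickle.dump(m,open("w1m.pkl","wb"))
cv2.imwrite("pics/wrist1.png",p[:,:,::-1])
for i in range(1,6): print(i,[(np.round(x["xy"],1).tolist(),round(x["confidence"],2)) for x in bot.landmark_of("wrist",f"key{i}_top")[:2]])
print(bot.get_t())
E
```

```text
2.35
4.1833
4.95 -9.602939159612263e-05 [0.48319227 0.33286751 0.45257907] [-17.   16.7  13.5 121.6  -7.6  37.4 104.6]
1 [([363.8, 195.7], 0.68)]
2 [([322.9, 207.8], 0.46)]
3 [([282.0, 215.3], 0.64)]
4 [([242.6, 208.4], 0.69)]
5 [([196.3, 197.4], 0.55)]
5.25
```

View pics/wrist1.png

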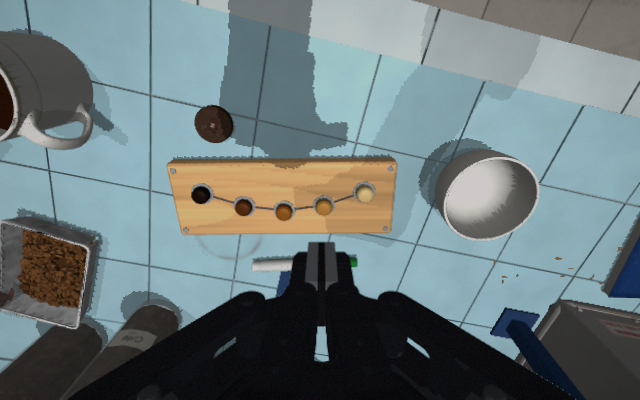

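```bash
python3 - <<'E'
from workcell import bot
from h import *
import pickle
m=pickle.load(open("w1m.pkl","rb")); z=np.load("w1.npz"); d=z["d"]
g=z["p"][:,:,::-1]
print("cam",ray(m,(320,200))[0], "tip proj", proj(m,np.array(bot.get_eef_pos())+.017*np.array(bot.get_orientation())[:,2]), bot.get_eef_pos())
cv2.imwrite("pics/wrist1c.png",cv2.resize(g[150:270,160:410],None,fx=3.2,fy=3.2,interpolation=cv2.INTER_CUBIC))
for px in ([(363.8,195.7),(322.9,207.8),(282,215.3),(242.6,208.4),(196.3,197.4)],[(365,193),(324,205),(284,211),(243,206),(201,194)]):
    P=np.array([plane(m,u,.034) for u in px]); print(P[:,:2].round(4).tolist())
    print([depthpt(m,u,d[int(round(u[1])),int(round(u[0]))]).round(3).tolist() for u in px])
    th,t,r,R=fit(P[:,:2]); print(np.degrees(th),t,(r*1000).round(1).tolist())
E
```

```text
cam [0.33913163 0.00876083 0.33738027] tip proj (np.float64(321.5146949065407), np.float64(256.92448206682855)) [0.43000215 0.0300035  0.22000083]
[[0.4604, 0.0841], [0.4844, 0.0445], [0.5036, 0.0024], [0.5049, -0.0411], [0.5028, -0.0911]]
[[0.461, 0.084, 0.033], [0.485, 0.045, 0.032], [0.504, 0.002, 0.034], [0.506, -0.041, 0.032], [0.503, -0.091, 0.033]]
13.653697198517193 [ 4.90460414e-01 -4.46349300e-04] [[0.9, -0.6], [-1.2, -0.2], [1.5, 0.0], [-2.0, 1.7], [0.8, -0.9]]
[[0.4571, 0.0844], [0.4809, 0.0449], [0.4979, 0.0036], [0.5019, -0.041], [0.4977, -0.0865]]
[[0.457, 0.085, 0.033], [0.482, 0.045, 0.032], [0.499, 0.004, 0.032], [0.503, -0.041, 0.031], [0.499, -0.087, 0.031]]
13.417305528992367 [0.48629192 0.0008869 ] [[1.4, -1.7], [-0.8, -1.2], [-0.1, -0.0], [-0.7, 0.5], [0.2, 2.5]]
```

View pics/wrist1c.png

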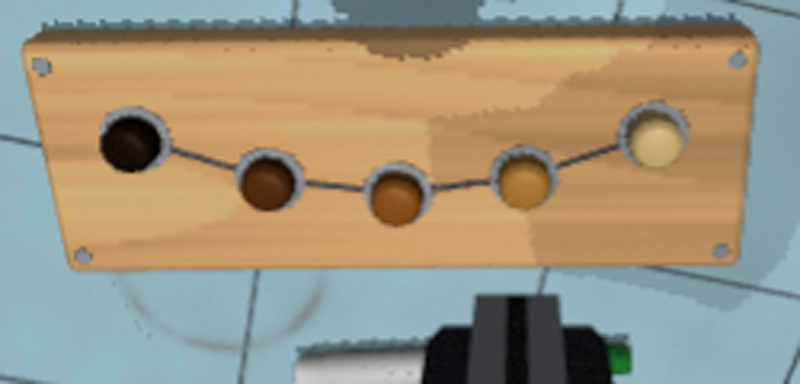

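```bash
cat >> h.py <<'E'
TH=np.radians(13.35); C=np.array([.4875,.001]); RS=np.array([[np.cos(TH),-np.sin(TH)],[np.sin(TH),np.cos(TH)]])
KW=K5@RS.T+C
O=ori(-167,5)
def tcp(i,z): return np.array([KW[i][0],KW[i][1],z])-.017*O[:,2]
E
python3 - <<'E'
from workcell import bot
from h import *
import pickle
m=pickle.load(open("w1m.pkl","rb")); p=np.array(bot.get_eef_pos()); R=np.array(bot.get_orientation())
for s in (-.011,.011): print(s,proj(m,p+R@np.array([s,0,.017])))
print([ (t:=tcp(i,.05)).round(4).tolist()+[np.round(bot.solve_ik(t,O),0).tolist()] for i in range(5)])
bot.goto(tcp(0,.085),O); bot.line_to(tcp(0,.046),.06); 
f=[]
for _ in range(5): bot.hold(.05); f.append(bot.get_ft_force())
print(bot.get_t(),np.round(f,2),bot.get_eef_pos()-tcp(0,.046))
pp,d=bot.read_camera("wrist"); cv2.imwrite("pics/wrist2.png",pp[:,:,::-1])
pp,d=bot.read_camera("scene"); cv2.imwrite("pics/scene2.png",pp[:,:,::-1])
pp,d=bot.read_camera("top"); cv2.imwrite("pics/top2.png",cv2.resize(pp[130:280,230:490,::-1],None,fx=3,fy=3))
E
```

```text
-0.011 (np.float64(321.51138702835243), np.float64(275.13455272717323))
0.011 (np.float64(321.5182072152387), np.float64(237.91733294716585))
[[0.4555, 0.0859, 0.0669, [-18.0, 35.0, 6.0, 126.0, -15.0, 15.0, 105.0]], [0.4815, 0.0458, 0.0669, [-13.0, 36.0, 7.0, 123.0, -16.0, 17.0, 111.0]], [0.4977, 0.0034, 0.0669, [-8.0, 37.0, 8.0, 121.0, -18.0, 19.0, 118.0]], [0.5023, -0.0417, 0.0669, [-2.0, 37.0, 8.0, 120.0, -19.0, 20.0, 125.0]], [0.4971, -0.0892, 0.0669, [3.0, 37.0, 8.0, 119.0, -20.0, 20.0, 131.0]]]
6.8917 [[ 0.23  0.18  1.08]
 [-0.64  0.56 -0.05]
 [-0.11 -0.06 -0.5 ]
 [ 0.34 -0.27 -0.18]
 [ 0.41  0.41  0.52]] [1.66097286e-04 7.74937511e-05 2.84214035e-04]
```

View pics/wrist2.png

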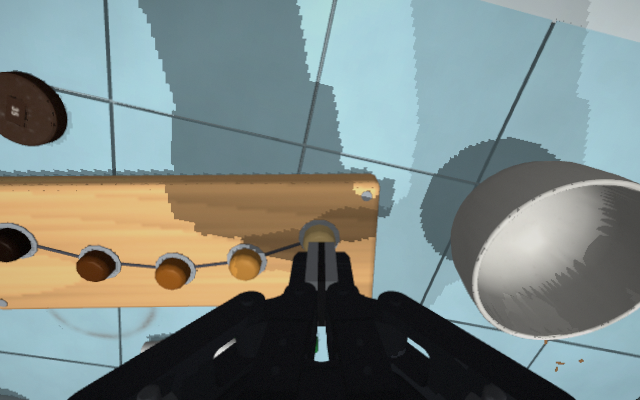

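View pics/scene2.png

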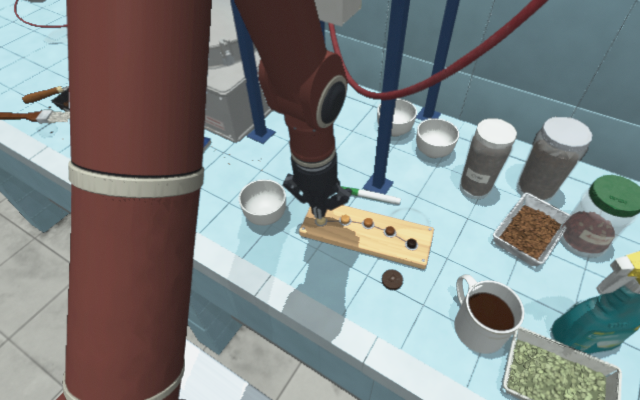

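```bash
cat >> h.py <<'E'
def F(bot,n=4):
    f=[]
    for _ in range(n): bot.hold(.02); f.append(bot.get_ft_force())
    return np.mean(f,0)
def press(bot,i,zs,lim=9):
    log=[]
    for z in zs:
        bot.line_to(tcp(i,z),.03); f=F(bot)
        e=np.array(bot.get_eef_pos())-tcp(i,z)
        log.append((round(z*1000,1),f.round(1).tolist(),(e*1000).round(1).tolist()))
        if abs(f[2])>lim: log.append("LIMIT"); break
    for l in log: print(*([l] if isinstance(l,str) else l))
    print("t",bot.get_t())
E
python3 - <<'E'
from workcell import bot
from h import *
press(bot,0,[.040,.036,.034,.033,.032,.031,.030,.029,.028,.027,.0265,.026])
E
```

```text
40.0 [-0.0, 0.1, -0.2] [-0.1, -0.1, -0.2]
36.0 [-0.2, -0.0, 0.0] [-0.0, -0.0, -0.1]
34.0 [-0.0, -0.3, -0.2] [-0.0, -0.0, -0.0]
33.0 [-0.3, -0.1, 1.2] [-0.0, 0.0, 0.0]
32.0 [-0.4, -0.1, 2.0] [-0.0, 0.0, -0.0]
31.0 [-0.5, 0.2, 1.3] [-0.0, 0.0, -0.1]
30.0 [-0.6, 0.5, 1.2] [-0.0, 0.0, -0.1]
29.0 [-0.1, -0.0, 1.2] [-0.0, -0.0, -0.1]
28.0 [-0.4, 0.4, 1.3] [-0.0, 0.0, -0.1]
27.0 [-0.7, -0.4, 1.0] [-0.0, -0.0, -0.0]
26.5 [-0.4, -0.2, 1.3] [0.0, 0.0, -0.0]
26.0 [-0.2, 0.2, 2.2] [0.0, 0.0, -0.0]
t 10.975
```

```bash
python3 - <<'E'
from workcell import bot
from h import *
press(bot,0,[.0256])
bot.line_to(tcp(0,.047),.06); bot.line_to(tcp(1,.047),.08)
press(bot,1,[.037,.034,.032,.030,.028,.027,.026,.0256])
bot.line_to(tcp(1,.047),.06)
bot.line_to(tcp(2,.047),.08)
print(bot.get_t())
pp,d=bot.read_camera("wrist"); cv2.imwrite("pics/wrist3.png",pp[:,:,::-1])
E
```

```text
25.6 [-0.5, -0.5, 2.1] [0.0, 0.0, -0.0]
t 11.2917
37.0 [0.2, -0.1, 0.1] [-0.0, 0.1, -0.1]
34.0 [0.2, -0.2, 0.5] [-0.0, -0.0, -0.0]
32.0 [0.0, -0.1, 0.5] [0.1, -0.0, 0.0]
30.0 [-0.2, -0.0, 1.1] [0.1, -0.0, -0.0]
28.0 [0.6, -0.2, 0.1] [0.1, -0.0, -0.1]
27.0 [0.2, -0.5, 0.5] [0.0, 0.0, -0.0]
26.0 [0.2, 0.2, 0.9] [0.1, 0.0, -0.0]
25.6 [0.7, -0.5, 1.6] [0.0, -0.0, -0.0]
t 15.3167
16.5417
```

View pics/wrist3.png

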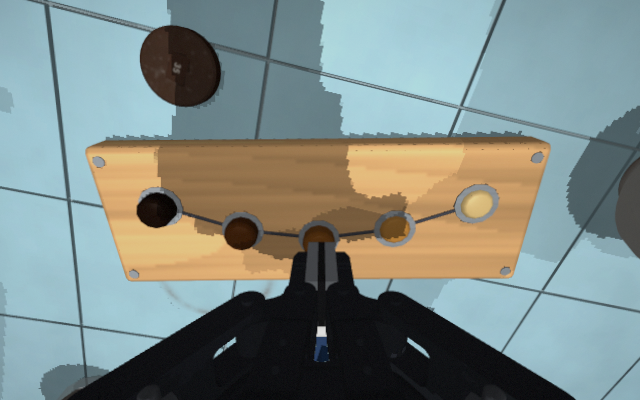

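```bash
python3 - <<'E'
from workcell import bot
from h import *
m=bot.camera_model("wrist"); pp,d=bot.read_camera("wrist")
for n,u in (("k1",(476,204)),("k2",(394,228)),("k4",(241,233)),("k5",(157,210)),("w1",(440,240)),("w2",(360,260)),("w3",(200,250)),("w4",(300,180))):
    pz=[depthpt(m,(u[0]+a,u[1]+b),d[u[1]+b,u[0]+a]) for a in range(-3,4) for b in range(-3,4)]
    print(n,np.mean(pz,0).round(4),np.std(pz,0)[2].round(4))
E
```

```text
k1 [0.4597 0.0841 0.0251] 0.0006
k2 [0.4847 0.0445 0.0249] 0.0004
k4 [ 0.5038 -0.0406  0.0315] 0.0007
k5 [ 0.4989 -0.0858  0.0326] 0.0005
w1 [0.4882 0.0756 0.0214] 0.0006
w2 [0.5131 0.0325 0.0214] 0.0005
w3 [ 0.5255 -0.0641  0.0246] 0.0226
w4 [ 0.4691 -0.0146  0.0215] 0.0006
```

```bash
python3 - <<'E'
from workcell import bot
from h import *
zs=[.036,.032,.028,.0262,.0256]
press(bot,2,zs)
for i in (3,4):
    bot.line_to(tcp(i-1,.047),.06); bot.line_to(tcp(i,.047),.08); press(bot,i,zs)
bot.line_to(tcp(4,.06),.06)
print(bot.get_t())
E
```

```text
36.0 [-0.2, -0.1, 0.6] [-0.0, -0.0, -0.1]
32.0 [-0.1, -0.2, 0.1] [-0.2, -0.0, -0.1]
28.0 [0.0, 0.2, 0.2] [-0.1, 0.0, -0.2]
26.2 [-0.5, -0.0, -0.2] [-0.0, -0.0, -0.1]
25.6 [-0.5, 0.6, 1.6] [-0.0, -0.0, 0.0]
t 18.5583
36.0 [0.2, 0.3, 0.3] [0.0, 0.1, -0.1]
32.0 [0.2, 0.4, 0.2] [-0.2, -0.0, -0.1]
28.0 [-0.1, 0.8, -0.0] [-0.1, 0.0, -0.2]
26.2 [-0.4, -0.2, 0.3] [-0.0, -0.0, -0.1]
25.6 [-0.0, -0.1, 1.0] [-0.0, -0.0, 0.0]
t 21.7
36.0 [-0.1, 0.2, 0.3] [0.0, 0.0, -0.1]
32.0 [-0.2, 0.2, 0.2] [-0.2, 0.0, -0.1]
28.0 [-0.3, -0.2, 0.0] [-0.1, -0.0, -0.2]
26.2 [0.1, 0.1, 0.5] [-0.0, 0.0, -0.1]
25.6 [-1.0, -0.1, 1.6] [-0.0, -0.0, 0.0]
t 24.875
25.6
```

Raise and look at all the keys and the bystanders.

```bash
python3 - <<'E'
from workcell import bot
from h import *
bot.line_to([.43,.01,.2],.2)
m=bot.camera_model("wrist"); pp,d=bot.read_camera("wrist"); cv2.imwrite("pics/wrist4.png",pp[:,:,::-1])
for i in range(5):
    u=np.round(proj(m,[KW[i][0]+.001,KW[i][1],.0255])).astype(int)
    pz=[depthpt(m,(u[0]+a,u[1]+b),d[u[1]+b,u[0]+a]) for a in range(-2,3) for b in range(-2,3)]
    print(i+1,u,np.median(pz,0).round(4))
for u in ((300,160),(360,160)): print("wood",depthpt(m,u,d[u[1],u[0]]).round(4))
pp,d=bot.read_camera("top"); cv2.imwrite("pics/top3.png",cv2.resize(pp[130:280,230:490,::-1],None,fx=3,fy=3,interpolation=cv2.INTER_CUBIC))
print(bot.get_t(),bot.get_ft_force())
E
```

```text
1 [387 203] [0.4584 0.0866 0.0251]
2 [344 217] [0.4844 0.0469 0.0249]
3 [301 222] [0.5007 0.0033 0.0249]
4 [259 217] [ 0.5047 -0.0416  0.0247]
5 [215 204] [ 0.4996 -0.0886  0.0248]
wood [ 4.406e-01 -1.140e-02  1.000e-04]
wood [ 4.263e-01  5.110e-02 -1.000e-04]
26.7083 [-1.01790476 -1.04628548  0.48795147]
```

View pics/wrist4.png

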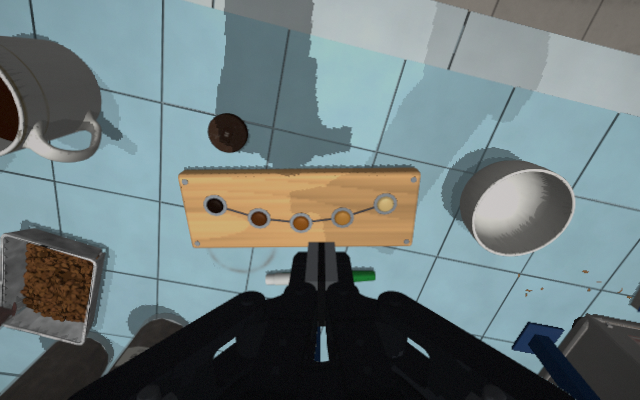

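View pics/top3.png

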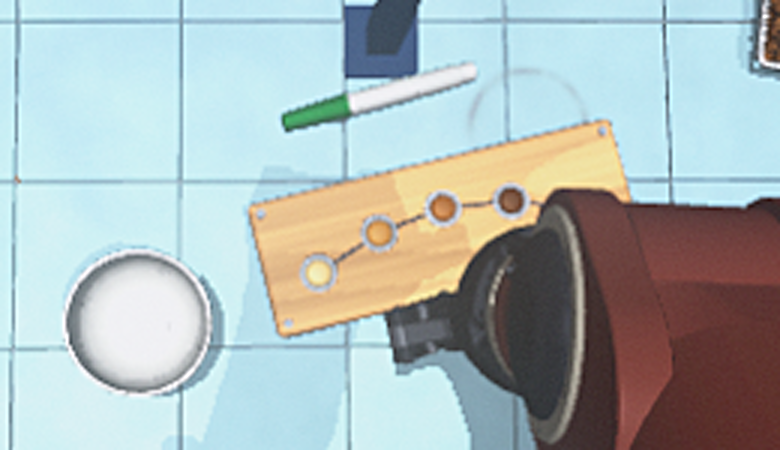

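```bash
python3 - <<'E'
from workcell import bot
print(bot.hand_in())
E
```

```text
the job is handed in; nothing more can be done
None
```

I pressed the five keys in one low pass from palest to darkest with the gripper shut, then lifted clear and handed the job in; it gives no verdict. The work was done by about 26.7 s of the 40 s allowed. I leaned the tool 5° back towards the robot to stay clear of the hanging hose.

**Key depth:** the last depth reading puts all five key tops at 24.7–25.1 mm above the counter. That is about 9 mm down from fully up, against the 6 mm needed.

**Force:** no averaged force reading went above about 2.2 N, but readings were only taken between moves and the sensor noise is about 0.5 N. For keys 3 and 4 the force alone would not have proved a press, so the depth image is the evidence.

**Height along the row:** between keys the fingertips travelled at about 47 mm above the counter, roughly 13 mm over the raised key tops.

**Bystanders:** in the overhead picture the strip's visible corners, the bowl and the marker are where they were at the start. The arm hid the disc and the strip's darkest-key end there. The wrist picture showed the disc lying flat beside the strip, but I did not measure its position.

**Disagreements:**
- The scene camera placed the strip about 6 mm off from the overhead and wrist cameras in x and 4–5 mm in y. I used the overhead and wrist fits; the keys then turned out about 2 mm farther out than that estimate, which the fingertips cover.
- The two points I sampled as wood height in the final wrist view had landed on the counter (0 mm), so they say nothing about the strip. An earlier view had the wood at about 21.4 mm.

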